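# Pin the air cylinder's fork to the link plate

### The arm

A 6-joint arm with a two-finger parallel gripper is mounted at the origin on the work surface. World frame = base frame: x ahead of the robot, y to its left, z up, the work surface at z = 0. Lengths are in m, angles in degrees, forces in N, time in s.
With the tool pointing down it reaches from about 0.3 to 0.85 m from the base axis. Payload 5.4 kg.
Tool frame: the origin (TCP) lies between the finger pads; the fingertips stand bot.tcp_to_tips ahead of it and the grasp point (between the pads) is the TCP (bot.tcp_to_tips is the distance from the TCP to the fingertips, in m); z points along the fingers, x is the direction in which the jaws open and shut, and the axes are right-handed (so a half turn about z gives the same grasp; the last joint's range is limited). The gripper opens to 85 mm and grips with 20 to 120 N. Pads are 22 mm wide; open, the fingers measure 114 mm over their backs; the gripper's body (76 mm by 85 mm) begins 54 mm behind the grasp point. The pads swing forward as they close: fully open they stand 13 mm farther back than shut.
Start: joints at [-89.387, 9.076, 91.501, -0, 79.423, -12.038], TCP at [0.126, -0.561, 0.25] pointing down, gripper open.
Joint ranges: [-166.64, 166.64], [-54.1, 131.32], [10.49, 154.53], [-73.88, 253.88], [9.74, 151.15], [-171.62, 171.62]. Speed limits (degrees/s): [147.25, 147.25, 180, 180, 180, 180].

### API

Orientations are given as a 3x3 rotation matrix whose columns are the frame's x, y, z axes.
In Python, from workcell import bot gives the robot as it stands. The module is installed in compiled form; this text tells all that it offers.
- The arm moves only by the tool jog_arm, never from a script. Its argument "increments" is a list of rows, each an object with "translation": the shift along the world's x, y, z in units of 25 mm (1.0 is 25 mm), a list of three; "rot": the turn, a rotation vector about the world's x, y, z in units of 6 degrees (1.0 is 6 degrees), a list of three; "claw": the opening, from 0 (shut) to 1 (fully open). A call has 1 to 12 rows; each row shifts and turns the pose as measured when the row begins; what a row does not reach is not made up. A row lasts 1/10 s, in which the tool goes at most 50 mm and 8.59 degrees, less where a joint would pass 70% of its speed; a pose out of reach is approached as far as the arm can. A call is refused whole if a number of a shift passes 1 or a number of a turn 1, either way. A call with a gripper value outside its range is refused whole. The fingers move at their own pace and stop on an object; "newtons" is the grip in N (left out, the last holds). Time passes only in rows, so rows that do not move let the fingers close. It gives the time, the measured TCP pose, the force and the opening at its end, in the units of the state.
- bot.sense(): the state, without advancing time (a new reading comes with each control period).
- bot.grab_frame(name): name is "scene" or "side" or "wrist"; returns (picture, depth): 480x640x3 uint8, red, green, blue; 480x640 float32, m along the optical axis (not along the pixel's ray), 0 where there is no reading.
- bot.calibration(name): a dict with "K" (3x3 intrinsics, pixels), "pose" (4x4, takes a point from camera to world coordinates). Camera axes: x right, y up, looking along -z (the intrinsics and any distortion apply to the point x, -y, -z); pixel columns grow to the right and rows downward; lengths in m; the calibration is good to about 2 mm. A picture is of the moment at which its call begins: read the wrist's pose just before it. calibration takes no time and is no camera call; for the wrist camera it gives the pose at the moment of the call.
- bot.sign_off(): hands the job in, once; it reports no verdict.
Trained networks look in the newest picture that a camera, given by its name, has taken for a name from the list of things; names that differ only in an ending like _2 or _b are one class to them, and where a whole thing is asked for, a point or a joint stands for the part that bears it (a point fixed in the world has none). Each returns a list of dicts, best first, with "conf" (0 to 1); they miss things now and then, are a little off and sometimes report something else, mostly with a low value. They report only what shows in the picture. A call takes as long as a camera call. They do not tell look-alikes from the thing itself.
- bot.spot_in(camera, thing): "rect" ([left, top, right, bottom] in pixels, round what is visible of it).
- bot.outline_of(camera, thing): "region" (480x640 bool, what is visible of it) and "rect" ([left, top, right, bottom] in pixels, round what is visible of it).
The state is a dict: "time": time; "joint_positions": joint angles; "dq": joint speeds; "effort": joint torques, N m; "ee_pos": TCP position; "tool_rot": TCP orientation; "force": force on the tool from outside, world axes, zero at the start; "torque": the same for the moment, N m; "gripper_width": finger opening in m.
Only numpy, scipy, OpenCV 4.12 (cv2) and the standard library are available. Lean on these libraries where they do the work, as an engineer would, in place of code of your own. Each camera call takes 0.05 s, during which the arm holds its last target. There are 200 camera calls.

### The job

Join the air cylinder to the laminator's link plate: from the rack take the pin that fits the fork's bore (the middle-sized of the three) and pass it down through the fork's upper ear, the eye of the link plate trapped between the ears, and the lower ear, until its collar sits flat on the fork; then let go. The eye is hidden and does not yet line up: it lies a little farther out than the fork's bore, so draw the fork out along its rod, feeling with the pin, until the pin goes through. Work gently, do not force the pin, and leave the other pins and everything else on the table where they are.

Things in the scene. Friction and masses are not known exactly. Their poses are not given: they have to be found in the camera images.
- pin: The pin to use: plain steel, standing upright in one of the rack's three holes. Origin on its axis at the underside of the collar; z up towards the grip. Collar 24 mm across, z 0 to 5 mm; above it a round grip 18 mm across, z 5 to 45 mm, to be held from above; below it a round shank 12 mm across down to z -31 mm, then a nose tapering to 8 mm across at z -36 mm. About 0.12 kg.
- pin_nose (a point): Centre of the flat end of that pin's nose, 36 mm below the collar's underside.
- pin_thin: Wrong pin, same shape and lengths but thin: grip 12 mm, shank 9 mm, collar 28 mm across. Leave it in the rack.
- pin_fat: Wrong pin, same shape and lengths but fat: grip 26 mm, shank 15 mm, collar 30 mm across. Leave it in the rack.
- rack: Fixed aluminium pin rack 190 x 50 mm, 52 mm high; origin under its centre on the table, x along its row. Through holes 17 mm across at x = -60, 0 and 60 mm; the pins hang in them by their collars, which rest on the top at z 52 mm. Which pin hangs in which hole varies.
- station: Fixed aluminium base plate 405 x 90 x 10 mm (x -243 to 162 mm) with an air cylinder (x -231 to -127, top at z 76), the fork on its rod, and a guide block (x 80 to 150, 65 high) holding the link plate. Origin on the table below the fork's bore with the rod fully in; x: the way the rod comes out, z up; bores at y = 0. Over 40 N on it, even as a knock, does damage: touch at 10 to 15 mm per s.
- link_plate (a point): Fixed point on top of the link plate (z 57 mm) at station x 20 mm: the middle of where its hidden eye can be. Eye 14 mm across, vertical, at station y = 0, x anywhere from 10 to 30 mm. The plate, 24 mm wide and 8 mm thick, lies between the ears and stays put; away from the eye it blocks the bore over the whole stroke: a pin stops on it 9 mm below the fork's top
- fork_bore (a point): Centre of the bore's mouth on top of the fork's upper ear, 66 mm above the table; axes as the station's; moves with the fork. Fork 32 mm wide, from 40 mm ahead of this point to 80 behind. Two ears 8 mm thick, each with a vertical bore 14 mm across, in line: upper ear 0 to 8 mm, lower ear 18 to 26 mm below this point; 30 mm free below.
- fork (a joint): How far the rod and its fork are out, 0 (fully in) to 0.036 m; the bore is at station x = this value. It starts at 0 to 6 mm. Slides stiffly, at about 3 N along the rod, and stays where it is left; a pin standing in its upper bore can drag it.
- cradle_a: white plastic lens cradle, 100 x 50 x 35 mm; loose; leave it alone; origin at the centre of its underside
- cradle_b: white plastic lens cradle like the other, 100 x 50 x 35 mm; loose; leave it alone; origin at the centre of its underside
- screwdriver: screwdriver lying on the table; loose; leave it alone
- wrench: open-ended wrench lying on the table; loose; leave it alone
- bottle: white closed bottle, 52 mm across, 130 mm high; loose; leave it alone; origin at the centre of its underside
- film_core: cardboard film core, a tube 90 mm across and 60 mm high standing on end; loose; leave it alone; origin at the centre of its underside
Things that resemble listed ones, but are neither listed nor needed, are in the scene too. Leave any green or yellow look-alike of the pin alone.

How it is judged:
By the outcome, as a careful person would: the job done as asked, in the order asked, and still so for the second after the job is handed in, with the robot touching nothing.
It also fails if it takes over 58 s, if anything falls off the work surface, if the arm or the gripper's body presses on something with over 40 N, if the wrist force passes 120 N, or if a joint passes its speed limit or range.

## Working session

There is one attempt and no reset: what is moved stays moved. The work goes in short steps, Python scripts to look and compute and a tool call to move; the robot and the scene stay as the last step left them, time stands still between calls to the robot, and variables do not carry over. Pictures are saved under pics/ and viewed, about 8 in all and at most 12, crops included, and the job is handed in when it is done.

Besides the shell and the picture viewer there is one more tool, called after ">>>" by a JSON object that holds its "fn" and its "kwargs", one argument or row to a line. jog_arm: Moves the arm, as the interface text tells. Its arguments: {"type":"object","properties":{"increments":{"type":"array","items":{"type":"object","properties":{"translation":{"type":"array","items":{"type":"number"}},"rot":{"type":"array","items":{"type":"number"}},"claw":{"type":"number"}}}},"newtons":{"type":"number"}},"required":["increments"]}

```bash
mkdir -p pics
cat > h.py <<'E'
import numpy as np,cv2
from workcell import bot
def snap(n):
    c=bot.calibration(n); p,d=bot.grab_frame(n); return p,d,c
def cloud(d,c):
    K=c["K"];v,u=np.mgrid[:480,:640]
    X=np.stack([(u-K[0][2])/K[0][0]*d,-(v-K[1][2])/K[1][1]*d,-d],-1)
    P=np.array(c["pose"]);W=X@P[:3,:3].T+P[:3,3];W[d<=0]=np.nan;return W
E
python3 - <<'E'
from h import *
s=bot.sense();print(s["ee_pos"],s["gripper_width"],bot.tcp_to_tips,s["tool_rot"],s["force"],s["time"])
ims=[]
for n in ("scene","side"):
    p,d,c=snap(n);W=cloud(d,c);np.save(n+".npy",W);cv2.imwrite(n+"_raw.png",p[...,::-1]);ims.append(p)
    print(n,np.round(c["pose"],3).tolist(),[k for k in c])
    for t in ("pin","rack","station","fork_bore","pin_thin","pin_fat"):
        for r in bot.outline_of(n,t)[:4]:
            m=r["region"];print(t,round(r["conf"],2),np.round(r["rect"]),np.round(np.nanmedian(W[m],0),3))
    cv2.imwrite(f"pics/{n}.png",p[...,::-1])
print(bot.sense()["time"])
E
```

```text
[ 0.12589384 -0.56045803  0.24933472] 0.08531748820904074 0.019 [[ 2.18990687e-01 -9.75726949e-01 -9.78999747e-06]
 [-9.75725165e-01 -2.18990306e-01  1.90994633e-03]
 [-1.86573002e-03 -4.08708114e-04 -9.99998176e-01]] [-0.7394596   0.12325047 -0.36530786] 0.0
scene [[-0.367, -0.711, 0.6, 1.357], [0.93, -0.291, 0.224, 0.389], [0.015, 0.64, 0.768, 1.039], [0.0, 0.0, 0.0, 1.0]] ['K', 'pose']
pin 0.76 [336. 261. 345. 290.] [0.639 0.168 0.054]
pin 0.64 [429. 280. 439. 303.] [0.599 0.352 0.052]
pin 0.46 [380. 265. 395. 286.] [0.62  0.26  0.081]
rack 0.69 [368. 226. 422. 311.] [0.593 0.269 0.051]
station 0.88 [146. 148. 316. 236.] [ 0.494 -0.151  0.027]
fork_bore 0.78 [197. 170. 263. 202.] [ 0.488 -0.15   0.064]
pin_thin 0.53 [401. 226. 413. 245.] [0.499 0.265 0.063]
pin_thin 0.33 [386. 244. 405. 268.] [0.563 0.263 0.085]
pin_fat 0.72 [387. 244. 408. 268.] [0.563 0.263 0.085]
pin_fat 0.28 [343. 182. 382. 219.] [0.397 0.131 0.02 ]
side [[-0.995, 0.081, -0.064, 0.521], [-0.103, -0.75, 0.653, 0.91], [0.004, 0.656, 0.755, 0.969], [0.0, 0.0, 0.0, 1.0]] ['K', 'pose']
pin 0.66 [308. 313. 318. 338.] [0.59  0.359 0.057]
pin 0.6 [298. 270. 314. 291.] [0.612 0.265 0.076]
pin 0.5 [299. 243. 305. 266.] [0.631 0.172 0.057]
rack 0.86 [291. 278. 377. 317.] [0.55  0.274 0.049]
station 0.65 [351. 122. 386. 232.] [ 0.479 -0.127  0.037]
station 0.3 [288. 276. 376. 318.] [0.55  0.274 0.049]
fork_bore 0.56 [365. 144. 379. 187.] [ 0.478 -0.14   0.064]
pin_thin 0.7 [355. 282. 364. 298.] [0.493 0.269 0.058]
pin_thin 0.67 [232. 259. 263. 300.] [0.749 0.234 0.02 ]
pin_fat 0.56 [328. 273. 341. 297.] [0.553 0.27  0.082]
0.7
```

View pics/scene.png

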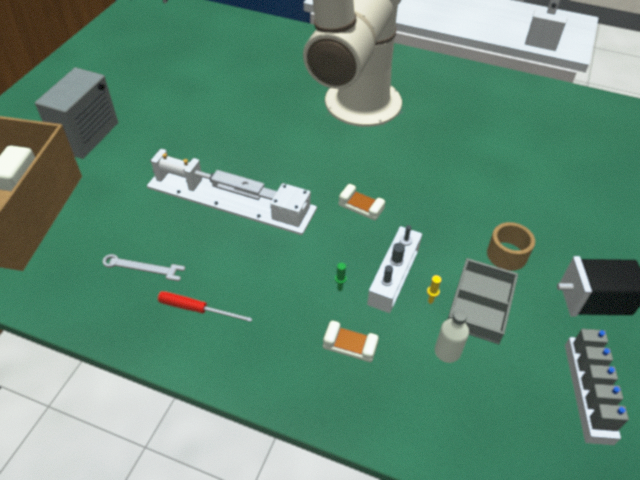

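View pics/side.png

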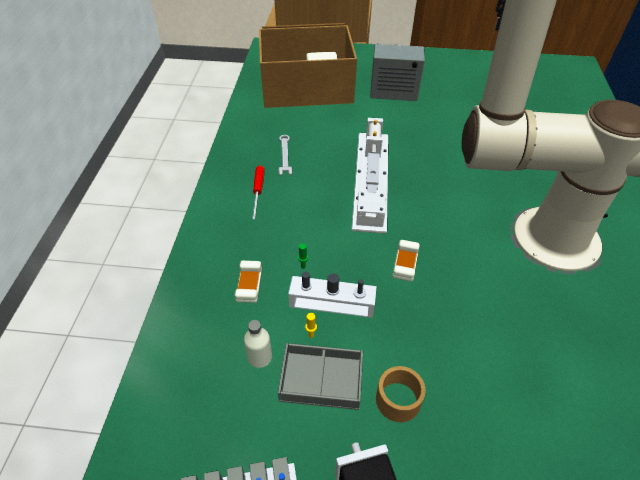

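The rack holds three dark pins, seen in the scene view at (388,273), (397,253) and (407,235), and in the side view at (306,281), (333,285) and (360,289). The outer one at (388,273), world about (0.615, 0.263), looks middle-sized. The centre one looks fat and the one at (407,235) thin. The green (341,272) and yellow (434,287) pins are look-alikes. I'll fly over the station and then the rack to check from close up.

>>> {"fn": "jog_arm", "kwargs": {
  "increments": [
    {"translation":[0.85,1,0],"rot":[0,0,-0.2],"claw":1},
    {"translation":[0.85,1,0],"rot":[0,0,-0.2],"claw":1},
    {"translation":[0.85,1,0],"rot":[0,0,-0.2],"claw":1},
    {"translation":[0.85,1,0],"rot":[0,0,-0.2],"claw":1},
    {"translation":[0.85,1,0],"rot":[0,0,-0.2],"claw":1},
    {"translation":[0.85,1,0],"rot":[0,0,-0.2],"claw":1},
    {"translation":[0.85,1,0],"rot":[0,0,-0.2],"claw":1},
    {"translation":[0.85,1,0],"rot":[0,0,-0.2],"claw":1},
    {"translation":[0.85,1,0],"rot":[0,0,-0.2],"claw":1},
    {"translation":[0.85,1,0],"rot":[0,0,-0.2],"claw":1},
    {"translation":[0.85,1,0],"claw":1},
    {"translation":[0.85,1,0],"claw":1}
  ]
}}

```text
invalid input
```

>>> {"fn": "jog_arm", "kwargs": {
  "increments": [
    {"translation":[0.9,1,0]},
    {"translation":[0.9,1,0]},
    {"translation":[0.9,0.5,0]},
    {"translation":[0.9,0.5,0]},
    {"translation":[0,0,0]}
  ]
}}

```text
invalid input
```

Run:
```python
from h import *
s=bot.sense();print(s["ee_pos"],s["time"],np.round(s["tool_rot"],3).tolist())
p,d,c=snap("wrist");W=cloud(d,c);np.savez("w1.npz",W=W,p=p)
print(np.round(c["pose"],3).tolist(),np.round(c["K"],1).tolist())
for t in ("station","fork_bore"):
    for r in bot.outline_of("wrist",t)[:2]:
        print(t,round(r["conf"],2),np.round(r["rect"]),np.round(np.nanmedian(W[r["region"]],0),3))
cv2.imwrite("pics/w1.png",p[...,::-1])
```

```text
[ 0.12592128 -0.56103684  0.25029665] 0.7 [[0.219, -0.976, 0.0], [-0.976, -0.219, -0.0], [0.0, -0.0, -1.0]]
[[0.22, 0.935, 0.278, 0.197], [-0.976, 0.211, 0.062, -0.544], [-0.001, -0.284, 0.959, 0.373], [0.0, 0.0, 0.0, 1.0]] [[331.8, 0.0, 317.7], [0.0, 331.8, 242.8], [0.0, 0.0, 1.0]]
```

View pics/w1.png

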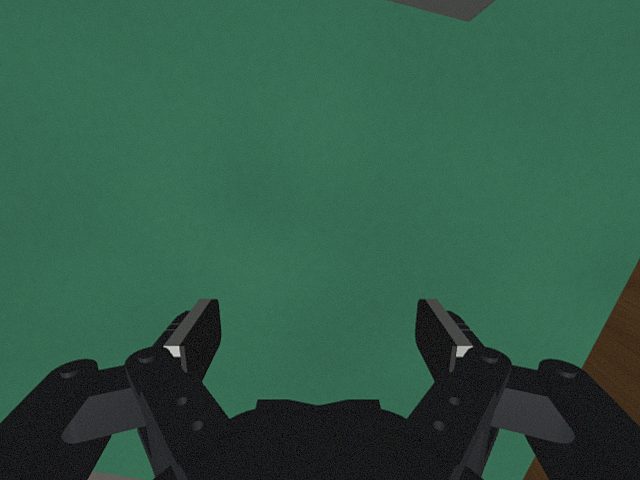

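That frame is empty table: the move was refused, probably because each row needs all its keys.

>>> {"fn": "jog_arm", "kwargs": {
  "increments": [
    {"translation":[0.85,1,0],"rot":[0,0,-0.2],"claw":1},
    {"translation":[0.85,1,0],"rot":[0,0,-0.2],"claw":1},
    {"translation":[0.85,1,0],"rot":[0,0,-0.2],"claw":1},
    {"translation":[0.85,1,0],"rot":[0,0,-0.2],"claw":1},
    {"translation":[0.85,1,0],"rot":[0,0,-0.2],"claw":1},
    {"translation":[0.85,1,0],"rot":[0,0,-0.2],"claw":1},
    {"translation":[0.85,1,0],"rot":[0,0,-0.2],"claw":1},
    {"translation":[0.85,1,0],"rot":[0,0,-0.2],"claw":1},
    {"translation":[0.85,1,0],"rot":[0,0,-0.2],"claw":1},
    {"translation":[0.85,1,0],"rot":[0,0,-0.2],"claw":1},
    {"translation":[0.85,1,0],"rot":[0,0,0],"claw":1},
    {"translation":[0.85,1,0],"rot":[0,0,0],"claw":1}
  ]
}}

```text
time: 2.05
ee_pos: [0.3862, -0.2518, 0.2516]
tool_rot: [[-0.006, -1.0, 0.002], [-1.0, 0.006, -0.005], [0.005, -0.002, -1.0]]
force: [0.9, 0.3, -0.1]
gripper_width: 0.0852
```

>>> {"fn": "jog_arm", "kwargs": {
  "increments": [
    {"translation":[0.8,1,0],"rot":[0,0,0],"claw":1},
    {"translation":[0.8,1,0],"rot":[0,0,0],"claw":1},
    {"translation":[0.8,1,0],"rot":[0,0,0],"claw":1},
    {"translation":[0.4,0.8,0],"rot":[0,0,0],"claw":1},
    {"translation":[0,0,0],"rot":[0,0,0],"claw":1}
  ]
}}

```text
time: 2.55
ee_pos: [0.4606, -0.1496, 0.2525]
tool_rot: [[-0.001, -1.0, 0.004], [-1.0, 0.001, -0.006], [0.006, -0.004, -1.0]]
force: [-0.7, -0.5, -0.1]
gripper_width: 0.0855
```

Run:
```python
from h import *
s=bot.sense();print(s["ee_pos"],s["time"],np.round(s["tool_rot"],3).tolist())
p,d,c=snap("wrist");W=cloud(d,c);np.savez("w1.npz",W=W,p=p)
print(np.round(c["pose"],3).tolist())
for t in ("station","fork_bore"):
    for r in bot.outline_of("wrist",t)[:2]:
        print(t,round(r["conf"],2),np.round(r["rect"]),np.round(np.nanmedian(W[r["region"]],0),3))
cv2.imwrite("pics/w2.png",p[...,::-1])
```

```text
[ 0.46056928 -0.14956484  0.2524581 ] 2.55 [[-0.001, -1.0, 0.004], [-1.0, 0.001, -0.006], [0.006, -0.004, -1.0]]
[[-0.0, 0.96, 0.281, 0.533], [-1.0, -0.002, 0.005, -0.148], [0.005, -0.281, 0.96, 0.375], [0.0, 0.0, 0.0, 1.0]]
station 0.7 [133. 153. 554. 242.] [ 0.489 -0.167  0.056]
fork_bore 0.63 [250. 185. 430. 221.] [ 0.482 -0.156  0.065]
```

View pics/w2.png

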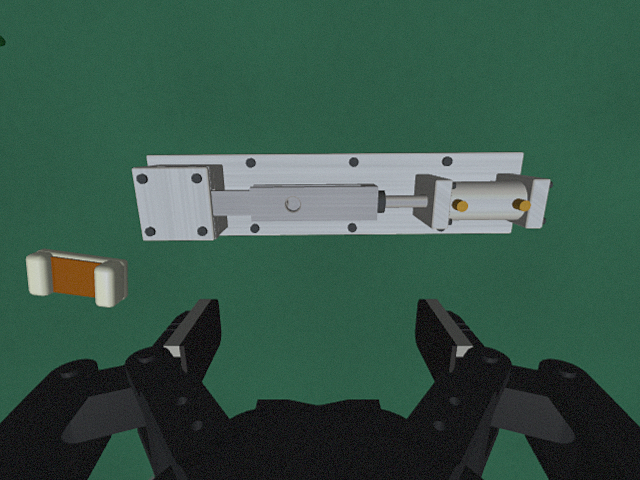

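The wrist view shows the station: fork from (250,185) to (380,220), bore at about (293,204), guide block on the left, which is world +y. Now I'll locate the bore and the axis.

```bash
cat >> h.py <<'E'
def pix2z(u,v,z,c):
    K=np.array(c["K"]);P=np.array(c["pose"]);r=P[:3,:3]@np.array([(u-K[0,2])/K[0,0],-(v-K[1,2])/K[1,1],-1])
    return P[:3,3]+r*(z-P[2,3])/r[2]
E
python3 - <<'E'
from h import *
z=np.load("w1.npz");W=z["W"];p=z["p"];c=bot.calibration("wrist")
g=cv2.cvtColor(p,cv2.COLOR_RGB2GRAY)
print(g[194:215,280:306])
# heights
for nm,(lo,hi) in dict(base=(.004,.016),fork=(.0615,.071)).items():
    m=(W[...,2]>lo)&(W[...,2]<hi)&(abs(W[...,0]-.487)<.06)&(W[...,1]<.05)
    if nm=="fork": m&=(W[...,1]<-.02)&(W[...,1]>-.26)
    X=W[m][:,:2];r=cv2.minAreaRect(X.astype(np.float32)*1000);print(nm,m.sum(),r,np.nanmedian(W[m][:,2]))
print(pix2z(293,204,.066,c), W[200:208,288:298,2].round(3)[::2])
E
```

```text
[[143 147 148 149 146 146 147 145 143 147 145 147 148 150 144 146 147 146
  149 146 145 147 149 145 145 148]
 [153 149 148 149 146 154 153 148 152 152 149 149 151 149 152 147 148 150
  149 152 147 152 151 150 149 150]
 [154 150 152 156 152 154 156 151 153 150 143 142 144 145 139 144 151 155
  155 156 155 153 155 158 154 154]
 [148 150 151 148 151 147 149 147 139 141 150 149 150 152 147 141 147 146
  145 146 151 148 153 150 148 147]
 [150 149 152 151 147 149 147 139 143 151 155 154 152 151 153 150 149 141
  141 150 150 148 147 147 151 148]
 [149 148 147 153 150 144 140 136 149 152 153 151 150 152 151 150 154 148
  147 144 150 146 152 149 149 146]
 [144 148 149 150 147 142 133 109 137 149 151 151 149 147 147 148 151 150
  148 136 143 152 149 149 151 148]
 [149 149 150 149 153 125 117  79 128 151 151 145 148 151 152 148 148 152
  148 142 143 148 149 148 148 151]
 [149 149 147 152 145 106 119  81 127 149 153 156 149 148 154 149 148 152
  154 149 133 145 150 151 150 152]
 [149 147 150 148 138  97 136 109 127 150 153 151 152 156 153 151 148 152
  155 155 128 145 152 149 151 147]
 [146 149 
[... 1044 characters left out ...]

  157 150 151 153 151 147 153 150]
 [149 154 154 152 153 153 156 156 154 156 153 156 155 160 155 157 152 155
  151 150 149 156 155 151 154 153]]
base 14217 ((480.8904113769531, -168.38893127441406), (90.18199157714844, 404.3374938964844), 0.2837008237838745) 0.008811421626782223
fork 6653 ((479.8208312988281, -139.898681640625), (239.7609100341797, 68.87162017822266), 89.9432144165039) 0.06456270669409175
[ 0.47938992 -0.12927616  0.066     ] [[0.056 0.056 0.055 0.055 0.056 0.055 0.056 0.057 0.055 0.056]
 [0.055 0.057 0.057 0.056 0.057 0.055 0.056 0.057 0.056 0.056]
 [0.056 0.056 0.057 0.056 0.055 0.055 0.056 0.056 0.056 0.056]
 [0.056 0.055 0.056 0.056 0.055 0.057 0.057   nan 0.055 0.056]]
```

>>> {"fn": "jog_arm", "kwargs": {
  "increments": [
    {"translation":[0.35,1,0],"rot":[0,0,0],"claw":1},
    {"translation":[0.35,1,0],"rot":[0,0,0],"claw":1},
    {"translation":[0.35,1,0],"rot":[0,0,0],"claw":1},
    {"translation":[0.35,1,0],"rot":[0,0,0],"claw":1},
    {"translation":[0.35,1,0],"rot":[0,0,0],"claw":1},
    {"translation":[0.35,1,0],"rot":[0,0,0],"claw":1},
    {"translation":[0.35,1,0],"rot":[0,0,0],"claw":1},
    {"translation":[0.35,1,0],"rot":[0,0,0],"claw":1},
    {"translation":[0.35,1,0],"rot":[0,0,0],"claw":1},
    {"translation":[0.35,1,0],"rot":[0,0,0],"claw":1},
    {"translation":[0.35,1,0],"rot":[0,0,0],"claw":1},
    {"translation":[0.35,1,0],"rot":[0,0,0],"claw":1}
  ]
}}

```text
time: 3.9
ee_pos: [0.566, 0.1391, 0.2532]
tool_rot: [[-0.035, -0.999, 0.005], [-0.999, 0.035, -0.014], [0.013, -0.005, -1.0]]
force: [-0.0, -0.9, 0.4]
gripper_width: 0.0852
```

>>> {"fn": "jog_arm", "kwargs": {
  "increments": [
    {"translation":[0.35,1,0],"rot":[0,0,0],"claw":1},
    {"translation":[0.35,1,0],"rot":[0,0,0],"claw":1},
    {"translation":[0.35,1,0],"rot":[0,0,0],"claw":1},
    {"translation":[0.3,0.8,0],"rot":[0,0,0],"claw":1},
    {"translation":[0,0,0],"rot":[0,0,0],"claw":1},
    {"translation":[0,0,0],"rot":[0,0,0],"claw":1}
  ]
}}

```text
time: 4.5
ee_pos: [0.6038, 0.2309, 0.2523]
tool_rot: [[-0.043, -0.999, 0.004], [-0.999, 0.043, -0.016], [0.015, -0.005, -1.0]]
force: [0.4, 0.6, 1.0]
gripper_width: 0.0853
```

Run:
```python
from h import *
s=bot.sense();print(s["ee_pos"],s["time"],np.round(s["tool_rot"],3).tolist())
p,d,c=snap("wrist");W=cloud(d,c);np.savez("w2.npz",W=W,p=p)
for t in ("pin","pin_thin","pin_fat","rack"):
    for r in bot.outline_of("wrist",t)[:3]:
        print(t,round(r["conf"],2),np.round(r["rect"]),np.round(np.nanmedian(W[r["region"]],0),3))
m=(W[...,2]>.074)&(W[...,2]<.11)&(abs(W[...,1]-.265)<.03)
n,l,st,ce=cv2.connectedComponentsWithStats(m.astype(np.uint8))
for i in range(1,n):
    if st[i,4]>30:
        X=W[(l==i)];top=X[X[:,2]>np.nanpercentile(X[:,2],90)-.004]
        print(st[i],np.round(ce[i]),"top",np.round(np.nanmedian(top,0),4),"lo/hi",np.round(top.min(0),4),np.round(top.max(0),4))
cv2.imwrite("pics/w3.png",cv2.resize(p[100:340,150:470,::-1],None,fx=2.4,fy=2.4,interpolation=cv2.INTER_CUBIC))
```

```text
[0.60375135 0.2309037  0.25234897] 4.5 [[-0.043, -0.999, 0.004], [-0.999, 0.043, -0.016], [0.015, -0.005, -1.0]]
pin 0.91 [175. 222. 216. 254.] [0.596 0.348 0.065]
pin 0.71 [362. 175. 397. 204.] [0.636 0.17  0.078]
pin 0.6 [271. 200. 300. 232.] [0.619 0.257 0.094]
pin_thin 0.72 [277. 306. 300. 350.] [0.5   0.263 0.058]
pin_fat 0.63 [271. 253. 304. 300.] [0.562 0.26  0.095]
pin_fat 0.47 [476. 259. 640. 356.] [ 0.494 -0.026  0.046]
rack 0.77 [259. 173. 316. 347.] [0.581 0.258 0.051]
[273 207  22  24 410] [284. 219.] top [0.6156 0.2585 0.0957] lo/hi [0.6068 0.2503 0.0927] [0.6241 0.2677 0.0976]
[271 265  29  34 778] [286. 281.] top [0.556  0.2611 0.0958] lo/hi [0.5428 0.2486 0.0926] [0.5682 0.2743 0.098 ]
[281 326  13  23 242] [287. 337.] top [0.4967 0.264  0.0957] lo/hi [0.4897 0.2587 0.0924] [0.5017 0.2694 0.0974]
```

View pics/w3.png

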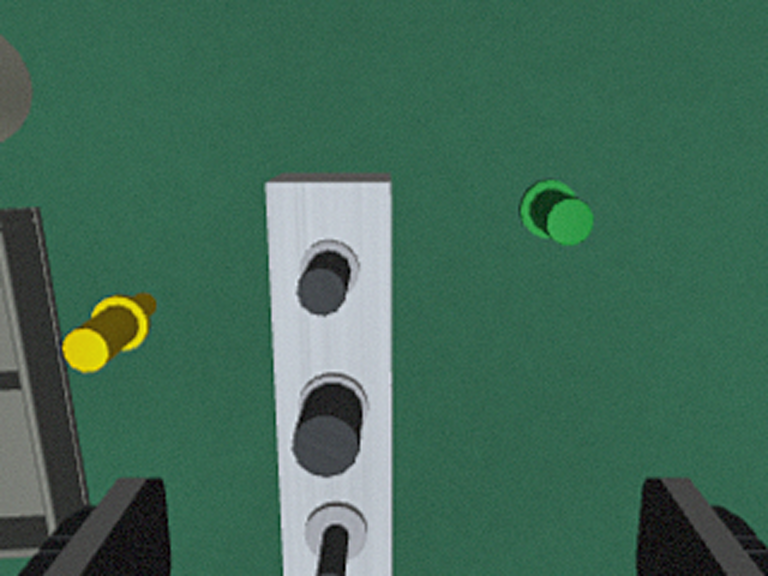

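The crop shows three dark pins in the rack. The one at crop (322,291), which is full frame (284,221), has a grip about 17–18 mm across. The centre pin measures about 26 mm (fat) and the lower one about 12 mm (thin). So (284,221) is the one to take, with its axis at about (0.6155, 0.259). Yellow (186,245) and green (385,190) are look-alikes.

>>> {"fn": "jog_arm", "kwargs": {
  "increments": [
    {"translation":[0.24,0.56,0],"rot":[0.15,0.04,0],"claw":0.65},
    {"translation":[0.24,0.56,-0.4],"rot":[0,0,0],"claw":0.65},
    {"translation":[0,0,-0.8],"rot":[0,0,0],"claw":0.65},
    {"translation":[0,0,-0.8],"rot":[0,0,0],"claw":0.65},
    {"translation":[0,0,-0.8],"rot":[0,0,0],"claw":0.65},
    {"translation":[0,0,-0.8],"rot":[0,0,0],"claw":0.65},
    {"translation":[0,0,-0.8],"rot":[0,0,0],"claw":0.65},
    {"translation":[0,0,0],"rot":[0,0,0],"claw":0.65},
    {"translation":[0,0,0],"rot":[0,0,0],"claw":0.65}
  ]
}}

```text
time: 5.65
ee_pos: [0.6165, 0.2554, 0.1429]
tool_rot: [[-0.049, -0.999, 0.005], [-0.999, 0.049, 0.002], [-0.002, -0.005, -1.0]]
force: [-0.2, -0.8, 0.7]
gripper_width: 0.0558
```

>>> {"fn": "jog_arm", "kwargs": {
  "increments": [
    {"translation":[-0.04,0.15,-0.4],"rot":[0,0.04,0],"claw":0.65},
    {"translation":[0,0,-0.6],"rot":[0,0,0],"claw":0.65},
    {"translation":[0,0,-0.6],"rot":[0,0,0],"claw":0.65},
    {"translation":[0,0,-0.4],"rot":[0,0,0],"claw":0.65},
    {"translation":[0,0,-0.2],"rot":[0,0,0],"claw":0.65},
    {"translation":[0,0,0],"rot":[0,0,0],"claw":0.65}
  ]
}}

```text
time: 6.25
ee_pos: [0.6165, 0.2595, 0.0861]
tool_rot: [[-0.049, -0.999, 0.005], [-0.999, 0.049, 0.002], [-0.003, -0.005, -1.0]]
force: [-0.6, 0.5, 0.3]
gripper_width: 0.0556
```

>>> {"fn": "jog_arm", "kwargs": {
  "increments": [
    {"translation":[-0.03,0,0],"rot":[0,0,0],"claw":0.3},
    {"translation":[0,0,0],"rot":[0,0,0],"claw":0.2},
    {"translation":[0,0,0],"rot":[0,0,0],"claw":0.1},
    {"translation":[0,0,0],"rot":[0,0,0],"claw":0},
    {"translation":[0,0,0],"rot":[0,0,0],"claw":0},
    {"translation":[0,0,0],"rot":[0,0,0],"claw":0}
  ],
  "newtons": 50
}}

```text
time: 6.85
ee_pos: [0.6166, 0.2597, 0.0876]
tool_rot: [[-0.049, -0.999, 0.007], [-0.999, 0.049, 0.003], [-0.003, -0.007, -1.0]]
force: [0.2, 0.3, -0.5]
gripper_width: 0.0163
```

>>> {"fn": "jog_arm", "kwargs": {
  "increments": [
    {"translation":[0,0,0.4],"rot":[0,0,0],"claw":0},
    {"translation":[0,0,0.6],"rot":[0,0,0],"claw":0},
    {"translation":[0,0,0.8],"rot":[0,0,0],"claw":0},
    {"translation":[0,0,0.8],"rot":[0,0,0],"claw":0},
    {"translation":[0,0,0.8],"rot":[0,0,0],"claw":0},
    {"translation":[0,-0.2,0.8],"rot":[0,0,0],"claw":0},
    {"translation":[-0.3,-0.8,0],"rot":[0,0,0],"claw":0},
    {"translation":[-0.35,-1,0],"rot":[0,0,0],"claw":0},
    {"translation":[-0.35,-1,0],"rot":[0,0,0],"claw":0},
    {"translation":[-0.35,-1,0],"rot":[0,0,0],"claw":0},
    {"translation":[-0.35,-1,0],"rot":[0,0,0],"claw":0},
    {"translation":[-0.35,-1,0],"rot":[0,0,0],"claw":0}
  ]
}}

```text
time: 8.05
ee_pos: [0.5669, 0.1084, 0.2155]
tool_rot: [[-0.043, -0.999, 0.027], [-0.999, 0.043, 0.006], [-0.007, -0.027, -1.0]]
force: [-0.4, -0.4, -1.3]
gripper_width: 0.0165
```

>>> {"fn": "jog_arm", "kwargs": {
  "increments": [
    {"translation":[-0.35,-1,0],"rot":[0,0,0],"claw":0},
    {"translation":[-0.35,-1,0],"rot":[0,0,0],"claw":0},
    {"translation":[-0.35,-1,0],"rot":[0,0,0],"claw":0},
    {"translation":[-0.35,-1,0],"rot":[0,0,0],"claw":0},
    {"translation":[-0.35,-1,0],"rot":[0,0,0],"claw":0},
    {"translation":[-0.35,-1,0],"rot":[0,0,0],"claw":0},
    {"translation":[-0.35,-1,0],"rot":[0,0,0],"claw":0},
    {"translation":[-0.35,-1,0],"rot":[0,0,0],"claw":0},
    {"translation":[-0.3,-0.6,0],"rot":[0,0,0],"claw":0},
    {"translation":[0,0,0],"rot":[0,0,0],"claw":0},
    {"translation":[0,0,0],"rot":[0,0,0],"claw":0}
  ]
}}

```text
time: 9.15
ee_pos: [0.4883, -0.1187, 0.2345]
tool_rot: [[-0.047, -0.998, 0.05], [-0.999, 0.046, -0.003], [0.0, -0.051, -0.999]]
force: [-0.2, 0.0, -1.0]
gripper_width: 0.0164
```

>>> {"fn": "jog_arm", "kwargs": {
  "increments": [
    {"translation":[-0.3,-0.4,-0.4],"rot":[0.03,0.5,0],"claw":0},
    {"translation":[0,0,-0.5],"rot":[0,0,0],"claw":0},
    {"translation":[0,0,-0.5],"rot":[0,0,0],"claw":0},
    {"translation":[0,0,0],"rot":[0,0,0],"claw":0},
    {"translation":[0,0,0],"rot":[0,0,0],"claw":0}
  ]
}}

```text
time: 9.65
ee_pos: [0.4825, -0.1253, 0.1994]
tool_rot: [[-0.043, -0.999, 0.002], [-0.999, 0.043, 0.001], [-0.001, -0.002, -1.0]]
force: [0.1, 0.1, -1.0]
gripper_width: 0.0163
```

Run:
```python
from h import *
s=bot.sense();print(s["ee_pos"],s["time"],np.round(s["tool_rot"],3).tolist())
p,d,c=snap("wrist");W=cloud(d,c);np.savez("w3.npz",W=W,p=p)
e=s["ee_pos"]
for dz in (-.0355,-.0715): 
    q=np.linalg.inv(c["pose"])@np.r_[e+[0,0,dz],1];K=c["K"];print("proj",K[0][2]+K[0][0]*q[0]/-q[2],K[1][2]+K[1][1]*q[1]/q[2])
cv2.imwrite("pics/w4.png",cv2.resize(p[120:420,120:520,::-1],None,fx=2,fy=2,interpolation=cv2.INTER_CUBIC))
```

```text
[ 0.48245932 -0.12526451  0.19937334] 9.65 [[-0.043, -0.999, 0.002], [-0.999, 0.043, 0.001], [-0.001, -0.002, -1.0]]
proj 319.42468294236687 290.744689471079
proj 319.2176760233883 266.4157177760916
```

View pics/w4.png

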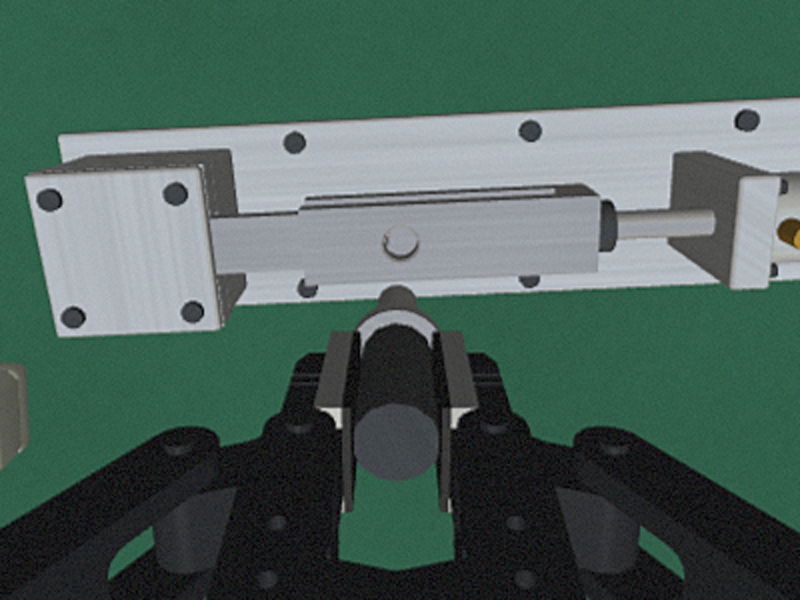

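Pin held upright, with its nose at crop (400,292) as projected. The bore is at crop (401,241), which is full frame (320.5,240.5).

Run:
```python
from h import *
z=np.load("w3.npz");p=z["p"];W=z["W"];c=bot.calibration("wrist");e=bot.sense()["ee_pos"]
g=cv2.cvtColor(p,cv2.COLOR_RGB2GRAY)
b=cv2.resize(g[222:260,300:342],None,fx=8,fy=8,interpolation=cv2.INTER_CUBIC)
h=cv2.HoughCircles(cv2.GaussianBlur(b,(0,0),4),cv2.HOUGH_GRADIENT,1,50,param1=60,param2=15,minRadius=50,maxRadius=100)
print(h[0][:3] if h is not None else None)
if h is not None:
    for x in h[0][:3]:
        u,v=300+(x[0]-3.5)/8,222+(x[1]-3.5)/8;q=pix2z(u,v,.066,c);print(u,v,q,q-e)
print(pix2z(320.5,240.5,.066,c)-e)
m=(W[...,2]>.061)&(W[...,2]<.070)&(abs(W[...,0]-.482)<.03)&(W[...,1]<-.10)&(W[...,1]>-.2)
print(cv2.minAreaRect(W[m][:,:2].astype(np.float32)*1000),np.nanmedian(W[m][:,2]))
```

```text
[[164.5 143.5  60.7]]
320.125 239.5 [ 0.4820759  -0.12605698  0.066     ] [-0.00015974 -0.00086855 -0.13320962]
[-0.00100559 -0.00113586 -0.13320962]
((480.554931640625, -149.99752807617188), (32.800865173339844, 100.06476593017578), 0.42553403973579407) 0.06483355977727279
```

>>> {"fn": "jog_arm", "kwargs": {
  "increments": [
    {"translation":[-0.02,-0.04,-0.4],"rot":[0,0,0],"claw":0},
    {"translation":[0,0,-0.5],"rot":[0,0,0],"claw":0},
    {"translation":[0,0,-0.5],"rot":[0,0,0],"claw":0},
    {"translation":[0,0,-0.4],"rot":[0,0,0],"claw":0},
    {"translation":[0,0,-0.2],"rot":[0,0,0],"claw":0},
    {"translation":[0,0,0],"rot":[0,0,0],"claw":0},
    {"translation":[0,0,0],"rot":[0,0,0],"claw":0}
  ]
}}

```text
time: 10.4
ee_pos: [0.4813, -0.1257, 0.1445]
tool_rot: [[-0.042, -0.999, 0.002], [-0.999, 0.042, 0.001], [-0.001, -0.002, -1.0]]
force: [-0.0, -0.1, -1.8]
gripper_width: 0.0167
```

Run:
```python
from h import *
s=bot.sense();e=s["ee_pos"];print(e,s["time"],np.round(s["tool_rot"],3).tolist())
p,d,c=snap("wrist");np.savez("w4.npz",p=p)
q=np.linalg.inv(c["pose"])@np.r_[e+[0,0,-.0715],1];K=c["K"];print("proj nose",K[0][2]+K[0][0]*q[0]/-q[2],K[1][2]+K[1][1]*q[1]/q[2])
cv2.imwrite("pics/w5.png",cv2.resize(p[190:310,240:400,::-1],None,fx=5,fy=5,interpolation=cv2.INTER_CUBIC))
```

```text
[ 0.48133495 -0.12567349  0.14445018] 10.4 [[-0.042, -0.999, 0.002], [-0.999, 0.042, 0.001], [-0.001, -0.002, -1.0]]
proj nose 319.34376487082284 266.33523299270433
```

View pics/w5.png

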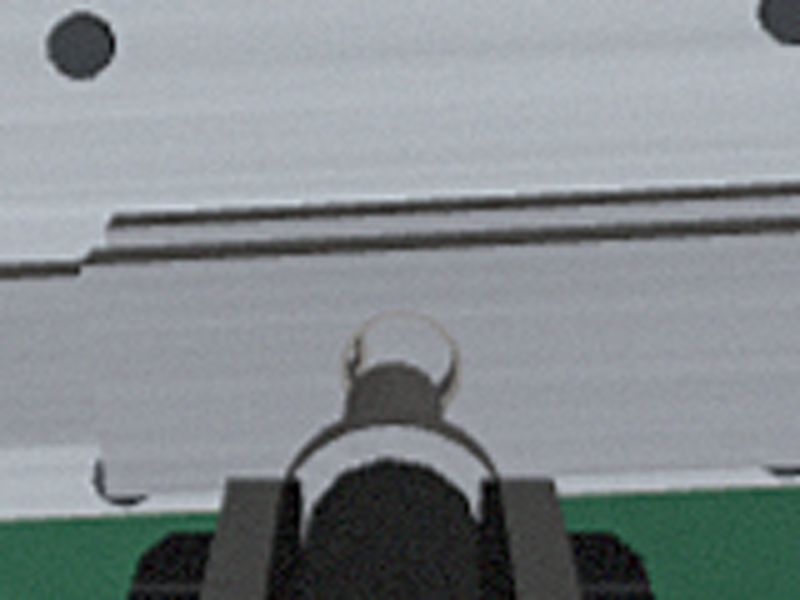

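Nose at crop column 394 against bore centre (402,365). The pin needs about 1 mm more in +x and 1 mm in −y. Then down slowly.

>>> {"fn": "jog_arm", "kwargs": {
  "increments": [
    {"translation":[0.05,-0.05,-0.06],"rot":[0,0,0],"claw":0},
    {"translation":[0,0,-0.05],"rot":[0,0,0],"claw":0},
    {"translation":[0,0,-0.05],"rot":[0,0,0],"claw":0},
    {"translation":[0,0,-0.05],"rot":[0,0,0],"claw":0},
    {"translation":[0,0,-0.05],"rot":[0,0,0],"claw":0},
    {"translation":[0,0,-0.05],"rot":[0,0,0],"claw":0},
    {"translation":[0,0,-0.05],"rot":[0,0,0],"claw":0}
  ]
}}

```text
time: 11.15
ee_pos: [0.484, -0.1277, 0.1367]
tool_rot: [[-0.042, -0.999, 0.005], [-0.999, 0.042, -0.001], [0.001, -0.005, -1.0]]
force: [0.1, 0.2, -1.1]
gripper_width: 0.0164
```

>>> {"fn": "jog_arm", "kwargs": {
  "increments": [
    {"translation":[-0.05,0.035,0],"rot":[0,0.04,0],"claw":0},
    {"translation":[0,0,0],"rot":[0,0,0],"claw":0}
  ]
}}

```text
time: 11.35
ee_pos: [0.4825, -0.1267, 0.1364]
tool_rot: [[-0.042, -0.999, 0.0], [-0.999, 0.042, -0.0], [0.0, -0.0, -1.0]]
force: [-0.2, -0.7, -0.7]
gripper_width: 0.0168
```

>>> {"fn": "jog_arm", "kwargs": {
  "increments": [
    {"translation":[0,0,-0.05],"rot":[0,0,0],"claw":0},
    {"translation":[0,0,-0.05],"rot":[0,0,0],"claw":0},
    {"translation":[0,0,-0.05],"rot":[0,0,0],"claw":0}
  ]
}}

```text
time: 11.65
ee_pos: [0.4826, -0.1267, 0.1326]
tool_rot: [[-0.042, -0.999, 0.001], [-0.999, 0.042, -0.001], [0.001, -0.001, -1.0]]
force: [0.3, -0.2, -0.9]
gripper_width: 0.0163
```

No contact force at 0.1326, about 5 mm below the mouth, so the nose is in the bore.

>>> {"fn": "jog_arm", "kwargs": {
  "increments": [
    {"translation":[0,0,-0.04],"rot":[0,0,0],"claw":0},
    {"translation":[0,0,-0.04],"rot":[0,0,0],"claw":0}
  ]
}}

```text
time: 11.85
ee_pos: [0.4826, -0.1267, 0.1304]
tool_rot: [[-0.042, -0.999, 0.001], [-0.999, 0.042, -0.001], [0.001, -0.001, -1.0]]
force: [0.4, 0.8, 0.6]
gripper_width: 0.0167
```

>>> {"fn": "jog_arm", "kwargs": {
  "increments": [
    {"translation":[0,0,-0.04],"rot":[0,0,0],"claw":0},
    {"translation":[0,0,-0.03],"rot":[0,0,0],"claw":0}
  ]
}}

```text
time: 12.05
ee_pos: [0.4825, -0.1267, 0.1284]
tool_rot: [[-0.042, -0.999, 0.0], [-0.999, 0.042, -0.001], [0.001, -0.0, -1.0]]
force: [0.5, -0.4, -1.6]
gripper_width: 0.0166
```

>>> {"fn": "jog_arm", "kwargs": {
  "increments": [
    {"translation":[0,0,-0.04],"rot":[0,0,0],"claw":0},
    {"translation":[0,0,-0.02],"rot":[0,0,0],"claw":0}
  ]
}}

```text
time: 12.25
ee_pos: [0.4829, -0.1268, 0.1276]
tool_rot: [[-0.042, -0.999, 0.001], [-0.999, 0.042, -0.001], [0.001, -0.001, -1.0]]
force: [-1.0, 0.4, 5.2]
gripper_width: 0.0166
```

Plate contact is at z≈0.1277 (5 N), as expected 9–10 mm down. Next I draw the fork out along +y with light downward pressure.

>>> {"fn": "jog_arm", "kwargs": {
  "increments": [
    {"translation":[0,0.05,0],"rot":[0,0,0],"claw":0},
    {"translation":[0,0.05,-0.01],"rot":[0,0,0],"claw":0},
    {"translation":[0,0.05,-0.01],"rot":[0,0,0],"claw":0},
    {"translation":[0,0.05,-0.01],"rot":[0,0,0],"claw":0}
  ]
}}

```text
time: 12.65
ee_pos: [0.483, -0.1242, 0.1276]
tool_rot: [[-0.042, -0.999, 0.001], [-0.999, 0.042, -0.007], [0.007, -0.001, -1.0]]
force: [-2.9, -3.3, 1.8]
gripper_width: 0.0162
```

>>> {"fn": "jog_arm", "kwargs": {
  "increments": [
    {"translation":[-0.02,0.06,-0.01],"rot":[0.06,0,0],"claw":0},
    {"translation":[0,0.05,-0.01],"rot":[0,0,0],"claw":0},
    {"translation":[0,0.05,-0.01],"rot":[0,0,0],"claw":0},
    {"translation":[0,0.05,-0.01],"rot":[0,0,0],"claw":0}
  ]
}}

```text
time: 13.05
ee_pos: [0.4829, -0.12, 0.1276]
tool_rot: [[-0.042, -0.999, 0.002], [-0.999, 0.042, -0.003], [0.003, -0.002, -1.0]]
force: [-2.4, -3.6, 4.1]
gripper_width: 0.0162
```

>>> {"fn": "jog_arm", "kwargs": {
  "increments": [
    {"translation":[-0.03,0.05,-0.01],"rot":[0.03,0,0],"claw":0},
    {"translation":[-0.01,0.05,-0.01],"rot":[0,0,0],"claw":0},
    {"translation":[0,0.05,-0.01],"rot":[0,0,0],"claw":0},
    {"translation":[0,0.05,-0.01],"rot":[0,0,0],"claw":0}
  ]
}}

```text
time: 13.45
ee_pos: [0.4821, -0.1141, 0.1264]
tool_rot: [[-0.042, -0.999, 0.003], [-0.999, 0.042, 0.001], [-0.001, -0.003, -1.0]]
force: [-1.4, -2.7, 1.6]
gripper_width: 0.0166
```

>>> {"fn": "jog_arm", "kwargs": {
  "increments": [
    {"translation":[0,0.02,-0.04],"rot":[0,0,0],"claw":0},
    {"translation":[0,0.02,-0.04],"rot":[0,0,0],"claw":0}
  ]
}}

```text
time: 13.65
ee_pos: [0.4819, -0.1124, 0.1239]
tool_rot: [[-0.041, -0.999, 0.003], [-0.999, 0.042, 0.002], [-0.002, -0.003, -1.0]]
force: [-0.2, -3.3, 0.6]
gripper_width: 0.0164
```

The nose is dropping into the eye with hardly any force. Continuing down gently.

>>> {"fn": "jog_arm", "kwargs": {
  "increments": [
    {"translation":[0,0.02,-0.04],"rot":[0,0,0],"claw":0},
    {"translation":[0,0.02,-0.04],"rot":[0,0,0],"claw":0}
  ]
}}

```text
time: 13.85
ee_pos: [0.4823, -0.1121, 0.1223]
tool_rot: [[-0.041, -0.999, 0.003], [-0.999, 0.041, -0.0], [-0.0, -0.003, -1.0]]
force: [-2.7, -5.0, 5.3]
gripper_width: 0.0166
```

>>> {"fn": "jog_arm", "kwargs": {
  "increments": [
    {"translation":[-0.03,0,-0.01],"rot":[0,0.02,0],"claw":0},
    {"translation":[-0.02,0,-0.03],"rot":[0,0,0],"claw":0}
  ]
}}

```text
time: 14.05
ee_pos: [0.4818, -0.1123, 0.122]
tool_rot: [[-0.041, -0.999, 0.003], [-0.999, 0.041, -0.0], [0.0, -0.003, -1.0]]
force: [-0.2, -3.8, 0.3]
gripper_width: 0.0165
```

>>> {"fn": "jog_arm", "kwargs": {
  "increments": [
    {"translation":[0,0,-0.04],"rot":[0,0,0],"claw":0},
    {"translation":[0,0,-0.04],"rot":[0,0,0],"claw":0}
  ]
}}

```text
time: 14.25
ee_pos: [0.4818, -0.1125, 0.1198]
tool_rot: [[-0.041, -0.999, 0.003], [-0.999, 0.041, -0.001], [0.001, -0.003, -1.0]]
force: [-0.3, -3.8, 1.1]
gripper_width: 0.0167
```

>>> {"fn": "jog_arm", "kwargs": {
  "increments": [
    {"translation":[0,0,-0.04],"rot":[0,0,0],"claw":0},
    {"translation":[0,0,-0.04],"rot":[0,0,0],"claw":0},
    {"translation":[0,0,-0.04],"rot":[0,0,0],"claw":0}
  ]
}}

```text
time: 14.55
ee_pos: [0.4817, -0.1126, 0.1162]
tool_rot: [[-0.041, -0.999, 0.003], [-0.999, 0.041, -0.001], [0.001, -0.003, -1.0]]
force: [-0.1, -3.6, 0.5]
gripper_width: 0.0163
```

>>> {"fn": "jog_arm", "kwargs": {
  "increments": [
    {"translation":[0,0,-0.04],"rot":[0,0,0],"claw":0},
    {"translation":[0,0,-0.04],"rot":[0,0,0],"claw":0},
    {"translation":[0,0,-0.04],"rot":[0,0,0],"claw":0}
  ]
}}

```text
time: 14.85
ee_pos: [0.4817, -0.1127, 0.1128]
tool_rot: [[-0.041, -0.999, 0.003], [-0.999, 0.041, -0.001], [0.001, -0.003, -1.0]]
force: [-1.3, -3.6, 0.8]
gripper_width: 0.0165
```

>>> {"fn": "jog_arm", "kwargs": {
  "increments": [
    {"translation":[0,0,-0.04],"rot":[0,0,0],"claw":0},
    {"translation":[0,0,-0.04],"rot":[0,0,0],"claw":0},
    {"translation":[0,0,-0.04],"rot":[0,0,0],"claw":0}
  ]
}}

```text
time: 15.15
ee_pos: [0.4817, -0.1127, 0.1096]
tool_rot: [[-0.041, -0.999, 0.003], [-0.999, 0.041, -0.001], [0.001, -0.003, -1.0]]
force: [-0.9, -4.1, 1.0]
gripper_width: 0.0166
```

>>> {"fn": "jog_arm", "kwargs": {
  "increments": [
    {"translation":[0,0,-0.04],"rot":[0,0,0],"claw":0},
    {"translation":[0,0,-0.04],"rot":[0,0,0],"claw":0},
    {"translation":[0,0,-0.04],"rot":[0,0,0],"claw":0}
  ]
}}

```text
time: 15.45
ee_pos: [0.4817, -0.1128, 0.1063]
tool_rot: [[-0.041, -0.999, 0.003], [-0.999, 0.041, -0.001], [0.001, -0.003, -1.0]]
force: [-0.7, -3.6, 1.2]
gripper_width: 0.0168
```

>>> {"fn": "jog_arm", "kwargs": {
  "increments": [
    {"translation":[0,0,-0.04],"rot":[0,0,0],"claw":0},
    {"translation":[0,0,-0.04],"rot":[0,0,0],"claw":0},
    {"translation":[0,0,-0.04],"rot":[0,0,0],"claw":0}
  ]
}}

```text
time: 15.75
ee_pos: [0.4817, -0.1128, 0.1031]
tool_rot: [[-0.041, -0.999, 0.003], [-0.999, 0.041, -0.001], [0.001, -0.003, -1.0]]
force: [-1.2, -4.2, 1.2]
gripper_width: 0.0167
```

>>> {"fn": "jog_arm", "kwargs": {
  "increments": [
    {"translation":[0,0,-0.04],"rot":[0,0,0],"claw":0},
    {"translation":[0,0,-0.04],"rot":[0,0,0],"claw":0}
  ]
}}

```text
time: 15.95
ee_pos: [0.4817, -0.1128, 0.1009]
tool_rot: [[-0.041, -0.999, 0.003], [-0.999, 0.041, -0.001], [0.001, -0.003, -1.0]]
force: [-0.7, -4.0, 1.2]
gripper_width: 0.0164
```

>>> {"fn": "jog_arm", "kwargs": {
  "increments": [
    {"translation":[0,0,-0.03],"rot":[0,0,0],"claw":0},
    {"translation":[0,0,-0.03],"rot":[0,0,0],"claw":0}
  ]
}}

```text
time: 16.15
ee_pos: [0.4818, -0.1129, 0.1006]
tool_rot: [[-0.041, -0.999, 0.003], [-0.999, 0.041, -0.001], [0.001, -0.003, -1.0]]
force: [-5.0, -3.2, 9.9]
gripper_width: 0.0166
```

Collar seated at 0.1006, where expected. Now I relax the force and let go.

>>> {"fn": "jog_arm", "kwargs": {
  "increments": [
    {"translation":[0,-0.01,0.01],"rot":[0,0,0],"claw":0},
    {"translation":[0,0,0],"rot":[0,0,0],"claw":0.2},
    {"translation":[0,0,0],"rot":[0,0,0],"claw":0.4},
    {"translation":[0,0,0],"rot":[0,0,0],"claw":0.6},
    {"translation":[0,0,0],"rot":[0,0,0],"claw":0.6},
    {"translation":[0,0,0],"rot":[0,0,0],"claw":0.6}
  ]
}}

```text
time: 16.75
ee_pos: [0.4805, -0.1097, 0.0989]
tool_rot: [[-0.042, -0.999, -0.0], [-0.999, 0.042, 0.006], [-0.006, 0.001, -1.0]]
force: [0.1, 0.8, -0.3]
gripper_width: 0.0515
```

>>> {"fn": "jog_arm", "kwargs": {
  "increments": [
    {"translation":[0,0,0.2],"rot":[0,0,0],"claw":0.6},
    {"translation":[0,0,0.4],"rot":[0,0,0],"claw":0.6},
    {"translation":[0,0,0.8],"rot":[0,0,0],"claw":0.6},
    {"translation":[0,0,0.8],"rot":[0,0,0],"claw":0.6},
    {"translation":[0,0,0.8],"rot":[0,0,0],"claw":0.6},
    {"translation":[0,0,0.8],"rot":[0,0,0],"claw":0.6},
    {"translation":[0,0,0.8],"rot":[0,0,0],"claw":0.6},
    {"translation":[0,0,0.4],"rot":[0,0,0],"claw":0.6},
    {"translation":[0,0,0],"rot":[0,0,0],"claw":0.6}
  ]
}}

```text
time: 17.65
ee_pos: [0.4801, -0.1087, 0.2341]
tool_rot: [[-0.042, -0.999, 0.003], [-0.999, 0.042, 0.006], [-0.006, -0.003, -1.0]]
force: [0.4, 0.1, 0.2]
gripper_width: 0.051
```

Run:
```python
from h import *
s=bot.sense();print(s["ee_pos"],s["time"],s["force"])
p,d,c=snap("wrist");W=cloud(d,c)
near=(abs(W[...,0]-.482)<.03)&(abs(W[...,1]+.113)<.03)
for nm,lo,hi in (("griptop",.100,.13),("collar",.0685,.0745),("fork",.060,.067)):
    m=near&(W[...,2]>lo)&(W[...,2]<hi);print(nm,m.sum(),np.nanmedian(W[m],0).round(4) if m.any() else None, np.round(W[m].min(0),4) if m.any() else None,np.round(W[m].max(0),4) if m.any() else None)
cv2.imwrite("pics/w6.png",cv2.resize(p[120:420,120:520,::-1],None,fx=2,fy=2,interpolation=cv2.INTER_CUBIC))
p,d,c=snap("scene");W0=np.load("scene.npy");W1=cloud(d,c)
print("raised/lowered px",[(abs(W1[...,2]-W0[...,2])>.02).sum()]);
a=p[140:380,90:570,::-1];b=cv2.imread("scene_raw.png")[140:380,90:570]
cv2.imwrite("pics/cmp.png",cv2.resize(np.vstack([b,a]),None,fx=1.25,fy=1.25))
```

```text
[ 0.48009637 -0.10869453  0.2341065 ] 17.65 [0.42636396 0.06492543 0.16211234]
griptop 444 [ 0.482  -0.1124  0.1097] [ 0.4719 -0.1212  0.1003] [ 0.4898 -0.1041  0.1115]
collar 183 [ 0.487  -0.1126  0.07  ] [ 0.4749 -0.124   0.0686] [ 0.4927 -0.1006  0.0738]
fork 1665 [ 0.4834 -0.1164  0.0649] [ 0.4641 -0.143   0.0602] [ 0.4969 -0.0831  0.0669]
raised/lowered px [np.int64(17648)]
```

View pics/w6.png

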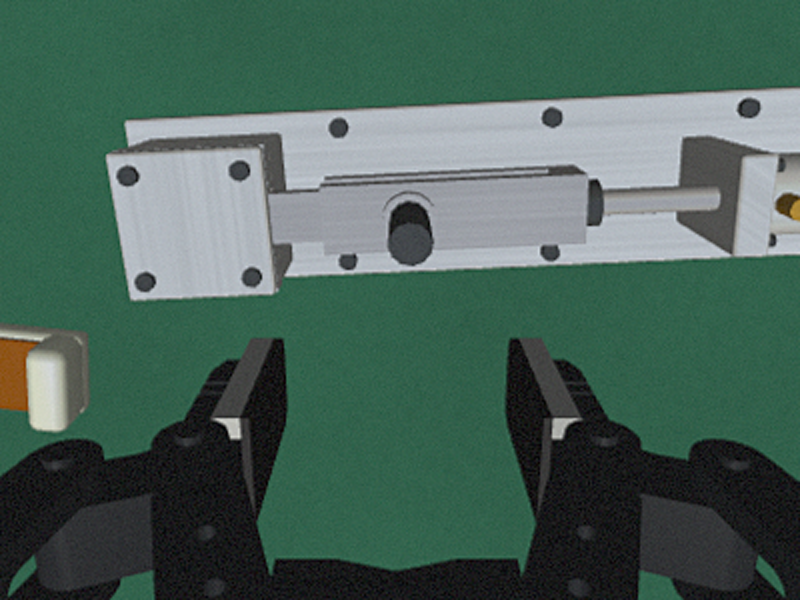

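View pics/cmp.png

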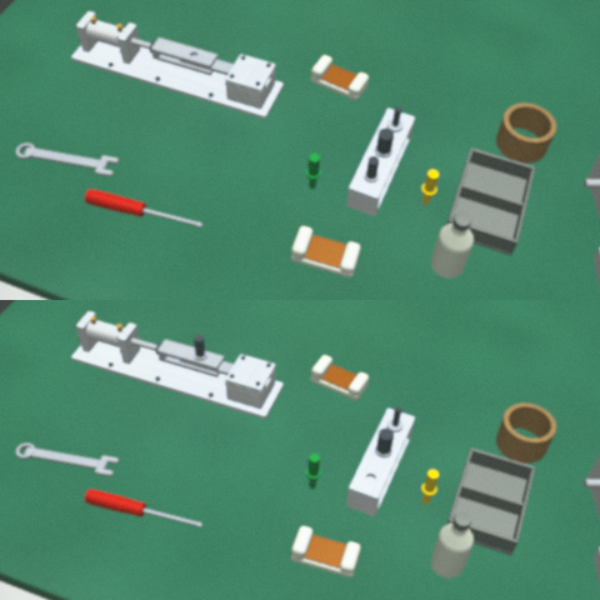

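The pin is upright in the fork at crop (410,225), with its collar on the fork. The grip top reads 0.110 m against an expected 0.111. The before/after scene shows nothing else moved.

```bash
python3 -c "
from h import *
print(bot.sign_off(), bot.sense()['time'])"
```

```text
the job is handed in; nothing more can be done
the job is handed in; nothing more can be done
```

The middle-sized pin now joins the fork to the link plate, with its collar seated on the fork. I let go, backed the arm off and handed the job in.

- **Insertion:** I took the pin from the rack hole at about (0.616, 0.259) and lowered it into the upper bore until it stopped on the plate. I then drew the fork out about 14 mm along its rod until the nose dropped into the eye, and lowered the pin through the lower ear. The highest force reading after any move was about 10 N, as the collar seated. That was about 18 s into the 58 s allowed.
- **Last checks:** The pin stands upright. Its grip top measured 0.110 m against an expected 0.111 m, and the collar seated at the expected depth. The before/after pictures show the other pins, the look-alikes and the loose items where they were.
- **What disagreed or failed:**
  - The first two move calls were refused because some rows lacked a key; nothing moved.
  - The closed gripper read 16–17 mm on the 18 mm grip.
  - Depth readings ran about 1 mm low.
  - Small lateral jogs overshot by 1–1.5 mm and were corrected before the pin entered the bore.
  - On release the tool drifted about 3 mm sideways in the open jaws, and the final picture shows the pin undisturbed.

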